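# Turn the bench scale square to the rail

## Robot

A 6-joint arm with a two-finger parallel gripper is mounted at the origin on the work surface. World frame = base frame: x ahead of the robot, y to its left, z up, the work surface at z = 0. Lengths are in m, angles in rad, forces in N, time in s.
With the tool pointing down it reaches from about 0.425 to 0.95 m from the base axis. Payload 3.5 kg.
Tool frame: the origin (TCP) lies at the very end of the fingers, on their centre line; the grasp point (between the pads) lies 19 mm behind it (tcp_to_grasp is the distance from the TCP to the grasp point, in m); z points along the fingers, y is the direction in which the jaws open and shut (so a half turn about z gives the same grasp; the last joint's range is limited). The gripper opens to 85 mm and grips with 20 to 120 N. Pads are 22 mm wide; open, the fingers measure 114 mm over their backs; the gripper's body (76 mm by 85 mm) begins 54 mm behind the grasp point. The pads swing forward as they close: fully open they stand 13 mm farther back than shut.
Start: joints at [-1.411, 0.286, 1.577, -0, 1.279, -0.15], TCP at [0.206, -0.643, 0.231] pointing down, gripper open.
Joint ranges: [-2.77, 2.77], [-0.9, 2.22], [0.21, 2.48], [-1.53, 4.67], [0.24, 2.81], [-2.84, 2.84]. Speed limits (rad/s): [2.79, 2.79, 3.14, 3.14, 3.14, 3.14].

## Interface

Orientations are given as a unit quaternion [x, y, z, w].
In Python, from plant import * gives the robot as it stands. The module is installed in compiled form; this text tells all that it offers.
- The arm moves only by the tool arm_command, never from a script. Its argument "steps" is a list of rows, each a list of 3 entries, a list of its own where there are three numbers: the turn, a rotation vector about the tool's x, y, z in rad, then the shift along the tool's x, y, z in m, then the gripper command: -1 is shut, 1 is fully open, values between are in proportion. A call has 1 to 12 rows; each row is the pose to reach, as a shift and turn from the pose measured when the call began, along the tool's axes at that moment; what a row does not reach only later rows make up. A row lasts 1/8 s, in which the tool goes at most 62.5 mm and 10.7 degrees, less where a joint would pass 70% of its speed; a pose out of reach is approached as far as the arm can. A call with a gripper value outside its range is refused whole. The fingers move at their own pace and stop on an object; "force" is the grip in N (left out, the last holds). Time passes only in rows, so rows that repeat a pose let the fingers close. It gives the time, the measured TCP pose, the force and the opening at its end, in the units of the state.
- get_state(): the state, without advancing time (a new reading comes with each control period).
- read_camera(name): name is "side" or "top"; returns a dict with "frame" (384x512x3 uint8, red, green, blue), "vfov" (degrees; the focal length in pixels is half the picture's height over the tangent of half this angle, whatever the lens; pixels are square), "cx", "cy" (the principal point, pixels), "position" and "rotation" of the camera in the world. Camera axes: x right, y up, looking along -z (the intrinsics and any distortion apply to the point x, -y, -z); pixel columns grow to the right and rows downward; lengths in m; the calibration is good to about 2 mm. A picture is of the moment at which its call begins. There is no depth.
- sign_off(): hands the job in, once; it reports no verdict.
The state is a dict: "time": time; "qpos": joint angles; "dq": joint speeds; "joint_efforts": joint torques, N m; "eef_pos": TCP position; "tcp_rot": TCP orientation; "contact_force": force on the tool from outside, world axes, zero at the start; "wrist_torque": the same for the moment, N m; "opening": opening from 0.0 (shut) to 1.0 (fully open).
Only numpy, scipy, OpenCV 4.12 (cv2) and the standard library are available. Lean on these libraries where they do the work, as an engineer would, in place of code of your own. Each camera call takes 0.05 s, during which the arm holds its last target.

## Task

The heavy bench scale has been left askew: with the fingers only pushing at its sides and corners, turn it and walk it forward until it stands wholly inside the green taped rectangle, square to the steel rail, its back to the rail and its display facing away from the rail. Slide it gently without lifting or tipping it and without bumping the rail; do not press on the pan or touch the tub, which must stay standing on the pan, and leave everything else alone. Finish with the gripper clear of everything.

Things in the scene. Friction and masses are not known exactly. Their poses are not given: they have to be found in the camera images.
- scale: heavy bench scale (1.4 kg): dark block, steel top, 120 mm (x) by 140 mm (y), 45 mm high to its pan, weight centred, rubber feet 47 mm (x), 57 mm (y) from the middle. Upright sides to push: 6 to 36 mm above the bench. Origin: middle of its underside; -x side: front with pale green display and two grey keys; +x: plain back. Slides with dry friction (6 to 11 N) and stops where left
- dock: fixed: green taped rectangle, inside 150 mm (x) by 170 mm (y), tape flat, 8 mm wide; beyond its +x side a steel fence rail with blue end blocks, 292 mm long along y, 28 mm high (ends 32), near face 90 mm (ends 88) from the origin. Origin: middle of the rectangle, on the bench; x points to the rail, square to it; y along the rail
- pan_centre (a point): middle of the scale's steel weighing pan (104 x 124 mm), on its top face, 45 mm above the bench
- tub: loose grey open weighing tub, 62 x 62 mm, 34 mm high, standing in the middle of the pan (its rim is 79 mm above the bench). Origin: middle of its underside
- corner_fl (a point): front left vertical corner edge of the scale's housing seen from its display side, 21 mm above the bench
- corner_fr (a point): front right vertical corner edge of the scale's housing seen from its display side, 21 mm above the bench
- corner_bl (a point): back left vertical corner edge of the scale's housing seen from its display side, 21 mm above the bench
- corner_br (a point): back right vertical corner edge of the scale's housing seen from its display side, 21 mm above the bench
- dropper: glass bottle, 54 mm across, 110 mm high, right of the work; origin under its middle; leave alone
- bowl: steel bowl, 90 mm across, 40 mm high, right of the work; origin under its middle; leave alone
- spare_tub: empty grey tub, 75 mm square, 45 mm high, right of the rail; origin under its middle; leave alone
- jar: amber jar with blue lid, 60 mm across, 75 mm high, left of the rail; origin under its middle; leave alone
- tweezers: steel tweezers, 120 mm long, lying left of the work; origin under the middle; leave alone
Not all that is in view belongs to the job. What is shaped like the scale but yellow is not meant.

How it is judged:
By the outcome, as a careful person would: the job done as asked, in the order asked, and still so for the second after the job is handed in, with the robot touching nothing.
It also fails if it takes over 72 s, if anything falls off the work surface, if the arm or the gripper's body presses on something with over 40 N, if the wrist force passes 120 N, or if a joint passes its speed limit or range.

## Working session

There is one attempt and no reset: what is moved stays moved. The work goes in short steps, Python scripts to look and compute and a tool call to move; the robot and the scene stay as the last step left them, time stands still between calls to the robot, and variables do not carry over. Pictures are saved under pics/ and viewed, and the job is handed in when it is done.

Besides the shell and the picture viewer there is one more tool, called after "Emit:" as name(argument=value, ...) on one line, values as JSON. arm_command: Moves the arm, as the interface text tells. Its arguments: {"type":"object","properties":{"steps":{"type":"array"},"force":{"type":"number"}},"required":["steps"]}

```bash
mkdir -p pics; python3 - <<'E'
from plant import *
import cv2,json
s=get_state();print(s)
for n in("side","top"):
    c=read_camera(n);cv2.imwrite(f"pics/{n}0.png",c["frame"][:,:,::-1])
    print({k:v for k,v in c.items() if k!="frame"})
E
```

```text
{'time': 0.0, 'qpos': array([-1.41101041e+00,  2.87176228e-01,  1.57818055e+00, -4.25512175e-06,
        1.27861464e+00, -1.49982005e-01]), 'dq': array([-6.92373701e-05,  7.75076455e-04, -1.19027471e-04, -6.67515394e-04,
        8.06264413e-04,  4.45403869e-04]), 'joint_efforts': array([-6.42379496e-05, -4.05979300e+01, -2.92626107e+01, -1.56325918e-04,
        5.81531858e-03, -8.50330537e-06]), 'eef_pos': array([ 0.20569759, -0.64219921,  0.22993822]), 'tcp_rot': array([ 9.88028644e-01,  1.54265950e-01, -7.86692712e-06, -1.18936101e-03]), 'contact_force': array([ 0.13075072, -0.38507848, -0.29297397]), 'wrist_torque': array([-0.03217069, -0.01730365,  0.01367667]), 'opening': 0.9998210948764616}
{'vfov': 49.78900200180857, 'cx': 255.83966321390218, 'cy': 192.23450358500097, 'position': array([0.25245763, 0.77489546, 0.93169296]), 'rotation': array([-0.06471689,  0.37314807,  0.91554024, -0.13549284])}
{'vfov': 42.32603374952891, 'cx': 258.30343247643606, 'cy': 193.9577253240052, 'position': array([ 0.25064577, -0.05889663,  1.49937766]), 'rotation': array([-0.05832344,  0.05821197,  0.71264836, -0.69666495])}
```

View pics/side0.png

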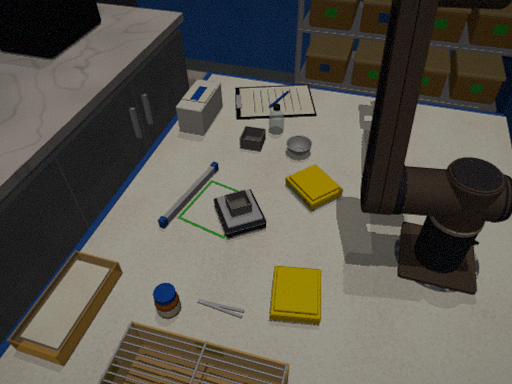

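View pics/top0.png

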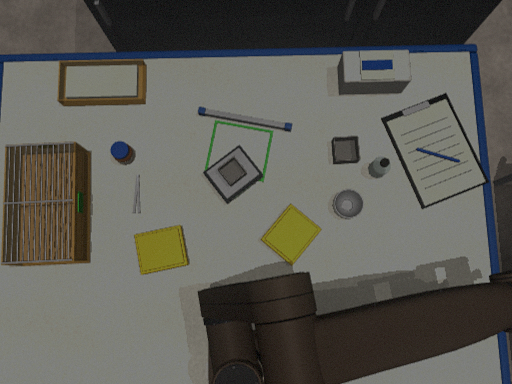

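```bash
cat > h.py <<'E'
from plant import *
import cv2,numpy as np
from scipy.spatial.transform import Rotation as R
def f(c): return c["frame"].shape[0]/2/np.tan(np.radians(c["vfov"])/2)
def ray(c,u,v):
    F=f(c);d=np.array([(u-c["cx"])/F,-(v-c["cy"])/F,-1.]);return R.from_quat(c["rotation"]).apply(d)
def onz(c,u,v,z):
    d=ray(c,u,v);return c["position"]+d*(z-c["position"][2])/d[2]
def proj(c,p):
    q=R.from_quat(c["rotation"]).inv().apply(np.asarray(p)-c["position"]);F=f(c)
    return np.array([c["cx"]+F*q[0]/-q[2],c["cy"]-F*q[1]/-q[2]])
def crop(c,x0,y0,x1,y1,k,name):
    im=cv2.resize(c["frame"][y0:y1,x0:x1,::-1],None,fx=k,fy=k,interpolation=cv2.INTER_CUBIC)
    im=cv2.convertScaleAbs(im,alpha=1.4);cv2.imwrite("pics/"+name+".png",im)
E
python3 - <<'E'
from h import *
c=read_camera("top");crop(c,190,95,300,215,5,"t1")
c2=read_camera("side");crop(c2,150,155,280,245,6,"s1")
for p in [(203,111),(289,127)]: print(onz(c,*p,.03))
for p in [(163,221),(215,167)]: print(onz(c2,*p,.03))
E
```

```text
[0.75902469 0.10357086 0.03      ]
[ 0.70162419 -0.16041296  0.03      ]
[0.75210318 0.11869632 0.03      ]
[ 0.69214232 -0.13967829  0.03      ]
```

View pics/t1.png

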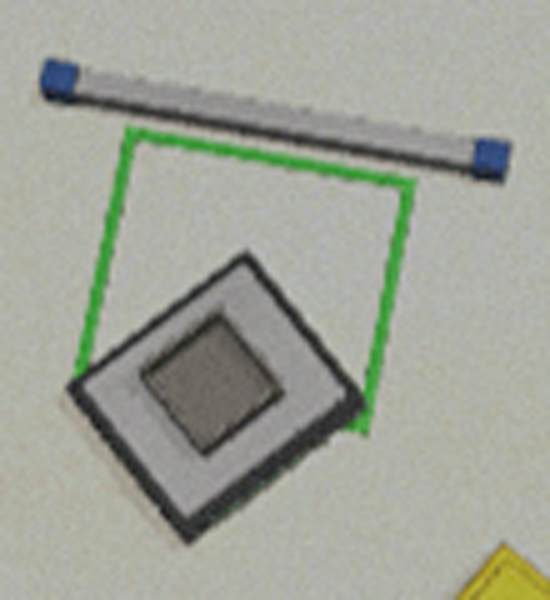

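View pics/s1.png

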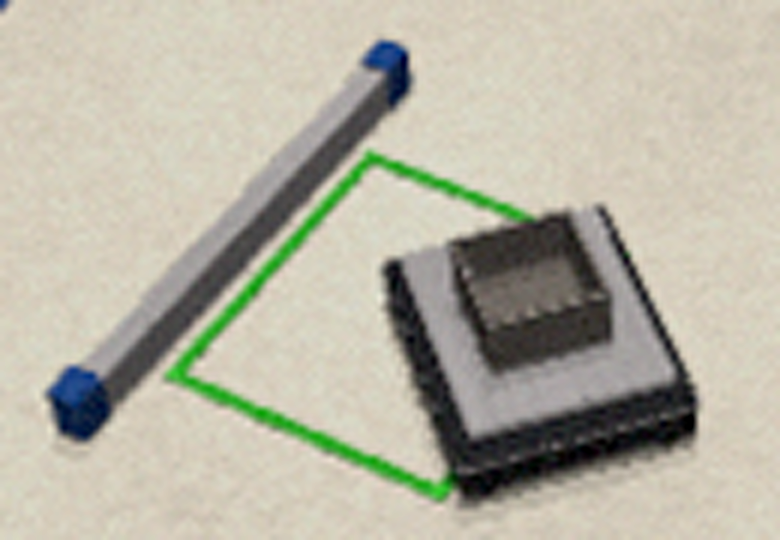

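```bash
python3 - <<'E'
from h import *
c=read_camera("top");c2=read_camera("side")
g=lambda p:(190+(p[0]+.5)/5-.5,95+(p[1]+.5)/5-.5)
h=lambda p:(150+(p[0]+.5)/6-.5,155+(p[1]+.5)/6-.5)
T=[onz(c,*g(p),0)[:2] for p in[(128,130),(412,182),(365,432)]]
S=[onz(c2,*h(p),0)[:2] for p in[(172,375),(372,154),(440,495)]]
print(T,S)
print(np.linalg.norm(T[0]-T[1]),np.linalg.norm(T[2]-T[1]),np.linalg.norm(S[0]-S[1]),np.linalg.norm(S[2]-S[0]))
# straightness check of blue edge in top
im=c["frame"];hsv=cv2.cvtColor(im,cv2.COLOR_RGB2HSV)
b=cv2.inRange(hsv,(100,120,50),(130,255,255))
pts=[]
for u in range(0,470,20):
    v=np.where(b[40:70,u])[0]
    if len(v):pts.append((u,40+v.mean()))
pts=np.array(pts);k=np.polyfit(pts[:,0],pts[:,1],1);print(k,np.round(pts[:,1]-np.polyval(k,pts[:,0]),1))
s=get_state();print(proj(c,s["eef_pos"]),proj(c2,s["eef_pos"]))
E
```

```text
[array([0.73704647, 0.06867923]), array([ 0.69908164, -0.10885816]), array([ 0.54041157, -0.07562153])] [array([0.73157562, 0.06989171]), array([ 0.6941141 , -0.10673763]), array([0.5764726 , 0.10319738])]
0.18155124432274317 0.16211374021119399 0.18055826430157676 0.158638625783903
[-2.31120401e-02  5.81875641e+01] [ 3.8 -0.2 -0.3 -0.3 -0.3 -0.4 -0.4 -1.  -0.5 -1.  -0.6 -0.1 -0.6 -0.2
 -0.7 -0.3 -0.8 -0.3 -2.4  9.5 -1.9 -0.5 -0.  -0.6]
[492.21368504 289.34040964] [393.50798736  56.49293889]
```

```bash
python3 - <<'E'
from h import *
c=read_camera("top")
im=cv2.resize(c["frame"][140:210,198:270,::-1],None,fx=8,fy=8,interpolation=cv2.INTER_CUBIC)
cv2.imwrite("pics/t2.png",cv2.convertScaleAbs(im,alpha=2.2,beta=10))
hsv=cv2.cvtColor(c["frame"],cv2.COLOR_RGB2HSV)
s=c["frame"].astype(int)
print(s[150:208:3,205:265:4].sum(2)//3)
E
```

```text
[[125  64 127 121 123 121 129  33 106  39 128 121 127 126 125]
 [122  67 125 124 126 128  37 103 101 106  37 128 128 125 123]
 [125  74 124 124 126  35 106  89 106 106  83 108 126 125 126]
 [126  85 124 127  29 108  82  35  94 105 106  33 125 123 124]
 [122 124 127  30 110  96  42  70  43 106 110 108  68 123 123]
 [107 128  34 109  93  30  74  77  67  88 109 107  42 129 126]
 [ 69  30 111  92  36  75  71  70  74  46 108 106 111  45 125]
 [ 35 111 107  93  63  74  75  75  70  66  68 105 108  72 109]
 [ 29 111 111 105  55  74  76  76  77  70  34 108 108  96  41]
 [111  43 109 108  98  68  75  72  65  35 109 110 105  32  48]
 [113  29 104 109 107  77  78  72  29 109 109  97  42  39  73]
 [122 107  34 111 107  95  60  25 109 106 105  33  41 127 123]
 [124 118  63  79 109 109 107 114 110 107  37  59 129 125 122]
 [121 123 110  30 113 109 111 107 109  32  50 128 123 125 125]
 [121 123 118  92  47 110 108 109  41  52 127 125 127 123 124]
 [123 121 122 109  32 109 112  38  62 128 123 126 124 126 124]
 [122 125 122 123 110  41  41  47 128 125 123 123 123 123 124]
 [122 125 123 121 112  60  47 126 122 124 127 125 124 123 122]
 [122 124 121 123 123 110 125 124 124 124 124 126 124 127 120]
 [120 126 124 123 125 126 122 123 124 124 125 125 128 121 126]]
```

View pics/t2.png

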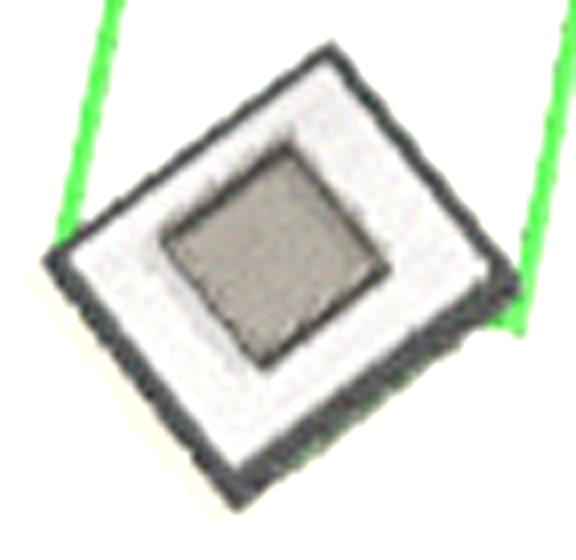

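```bash
cat >> h.py <<'E'
def fitl(P):
    vx,vy,x,y=cv2.fitLine(np.float32(P),cv2.DIST_HUBER,0,.01,.01).ravel();return np.array([x,y]),np.array([vx,vy])
def dock(c):
    hsv=cv2.cvtColor(c["frame"],cv2.COLOR_RGB2HSV)
    m=cv2.inRange(hsv,(50,120,60),(75,255,255))
    n,l,st,ce=cv2.connectedComponentsWithStats(m)
    ys,xs=np.where(m);P=np.array([onz(c,x,y,0)[:2] for x,y in zip(xs,ys)])
    return P
def pan(c,box=(160,100,310,240)):
    x0,y0,x1,y1=box
    im=c["frame"][y0:y1,x0:x1];k=4
    g=cv2.resize(cv2.cvtColor(im,cv2.COLOR_RGB2GRAY),None,fx=k,fy=k,interpolation=cv2.INTER_LINEAR)
    sat=cv2.resize(cv2.cvtColor(im,cv2.COLOR_RGB2HSV)[:,:,1],None,fx=k,fy=k)
    return g,sat
def scale(c,box=(160,100,310,240),dbg=None):
    """pan contour: light region enclosed in the dark border; returns centre, yaw (long axis)"""
    g,sat=pan(c,box);k=4
    d=(g<72).astype(np.uint8)
    n,l,st,ce=cv2.connectedComponentsWithStats(d)
    # dark ring: biggest with hole
    best=None
    cs,h=cv2.findContours(d,cv2.RETR_CCOMP,cv2.CHAIN_APPROX_NONE)
    for i,q in enumerate(cs):
        if h[0][i][3]>=0:
            a=cv2.contourArea(q)
            if 300*16<a<2200*16 and (best is None or a>best[0]): best=(a,q)
    q=best[1].reshape(-1,2)
    px=(q+.5)/k-.5+np.array(box[:2])
    W=np.array([onz(c,u,v,.045)[:2] for u,v in px])
    (ce,sz,an)=cv2.minAreaRect(np.float32(W*1000))
    B=cv2.boxPoints((ce,sz,an))/1000
    if sz[0]<sz[1]: an+=90   # long axis dir
    return np.array(ce)/1000,sz,an,B,W
E
python3 - <<'E'
from h import *
c=read_camera("top")
P=dock(c)
r=cv2.minAreaRect(np.float32(P*1000));print(r,len(P))
print(scale(c)[:4])
E
```

```text
((610.4091796875, 194.8095703125), (211.4801025390625, 626.68359375), 8.371232986450195) 297
(array([0.55948358, 0.01458256]), (104.86721801757812, 125.01982116699219), 126.62394714355469, array([[ 0.4801111 ,  0.03347121],
       [ 0.554693  , -0.06686572],
       [ 0.63885605, -0.0043061 ],
       [ 0.5642742 ,  0.09603084]], dtype=float32))
```

```bash
cat >> h.py <<'E'
def dockpose(c):
    P=dock(c);P=P[(abs(P[:,1])<.16)&(P[:,0]>.45)]
    yaw=np.radians(-12);cen=np.array([.639,-.0035])
    for _ in range(6):
        ex=np.array([np.cos(yaw),np.sin(yaw)]);ey=np.array([-ex[1],ex[0]])
        Q=np.c_[(P-cen)@ex,(P-cen)@ey]
        top=Q[(abs(Q[:,0]-79)<0)|((abs(Q[:,0]-.079)<.009)&(abs(Q[:,1])<.07))]
        L=Q[(abs(Q[:,1]-.089)<.009)&(abs(Q[:,0])<.065)];Rr=Q[(abs(Q[:,1]+.089)<.009)&(abs(Q[:,0])<.065)]
        bt=Q[(abs(Q[:,0]+.079)<.009)&(abs(Q[:,1])<.07)]
        p,v=fitl(top*1000);a=np.arctan2(-v[0]*np.sign(v[1]),abs(v[1]))
        info=[len(top),len(L),len(Rr),len(bt),np.degrees(a),np.median(top[:,0]),np.median(L[:,1]),np.median(Rr[:,1])]
        yaw+=a
        cen=cen+ex*(np.median(top[:,0])-.079)+ey*(np.median(L[:,1])+np.median(Rr[:,1]))/2
    return cen,np.degrees(yaw),info
E
python3 - <<'E'
from h import *
c=read_camera("top")
print(dockpose(c))
c=read_camera("side")
print(dockpose(c))
E
```

```text
(array([ 0.63945719, -0.00315571]), np.float64(-12.147272535401795), [70, 75, 74, 0, np.float32(-2.5044778e-06), np.float64(0.07899999978749807), np.float64(0.08891894022407708), np.float64(-0.08891894097509301)])
(array([ 0.63537433, -0.0009768 ]), np.float64(-11.97498101373519), [60, 72, 35, 0, np.float32(-2.5044778e-06), np.float64(0.07899999933709659), np.float64(0.08882255818349545), np.float64(-0.08882255524431788)])
```

```bash
cat >> h.py <<'E'
def plan(pts,dock_=None):
    """pts: list of (x,y,z,toolx_yaw_deg) -> turn+shift in current tool frame"""
    s=get_state();r=R.from_quat(s["tcp_rot"]);p0=s["eef_pos"]
    print("t",round(s["time"],2),"p",np.round(p0,4),"F",np.round(s["contact_force"],1),"op",round(s["opening"],2))
    for x,y,z,a in pts:
        a=np.radians(a);M=np.array([[np.cos(a),np.sin(a),0],[np.sin(a),-np.cos(a),0],[0,0,-1]])
        t=(r.inv()*R.from_matrix(M)).as_rotvec()
        print(np.round(t,3).tolist(),np.round(r.inv().apply(np.array([x,y,z])-p0),4).tolist())
E
python3 - <<'E'
from h import *
plan([(.40,-.35,.2,12),(.453,-.0025,.15,12),(.453,-.0025,.018,12)])
E
```

```text
t 0.5 p [ 0.2058 -0.6428  0.2313] F [ 0.   0.1 -0.2] op 1.0
[-0.0, -0.0, 0.1] [0.2742, -0.2197, 0.0313]
[-0.0, -0.0, 0.1] [0.4306, -0.5345, 0.0813]
[-0.0, -0.0, 0.1] [0.4306, -0.5345, 0.2133]
```

Emit:
arm_command(steps=[[[0,0,0.1],[0.27,-0.22,0.03],-1],[[0,0,0.1],[0.27,-0.22,0.03],-1],[[0,0,0.1],[0.27,-0.22,0.03],-1],[[0,0,0.1],[0.27,-0.22,0.03],-1],[[0,0,0.1],[0.27,-0.22,0.03],-1],[[0,0,0.1],[0.27,-0.22,0.03],-1],[[0,0,0.1],[0.43,-0.535,0.08],-1],[[0,0,0.1],[0.43,-0.535,0.08],-1],[[0,0,0.1],[0.43,-0.535,0.08],-1],[[0,0,0.1],[0.43,-0.535,0.08],-1],[[0,0,0.1],[0.43,-0.535,0.08],-1],[[0,0,0.1],[0.43,-0.535,0.08],-1]])

```text
time: 2.0
eef_pos: [0.4522, 0.0002, 0.1514]
tcp_rot: [0.994, 0.105, 0.0, 0.0]
contact_force: [0.0, -0.8, -0.6]
opening: 0.001
```

```bash
python3 - <<'E'
from h import *
plan([(.453,-.0025,.018,12)])
c=read_camera("top");crop(c,180,95,310,300,3,"t3")
try:print(scale(c)[:3])
except Exception as e:print(e)
c=read_camera("side");crop(c,150,100,350,250,4,"s3")
E
```

```text
t 2.0 p [4.522e-01 2.000e-04 1.514e-01] F [ 0.  -0.8 -0.6] op 0.0
[0.0, -0.001, 0.002] [0.0001, 0.0028, 0.1334]
(array([ 5.73988708e-01, -3.22036743e-05]), (98.73973083496094, 84.0954360961914), 36.51871871948242)
```

View pics/t3.png

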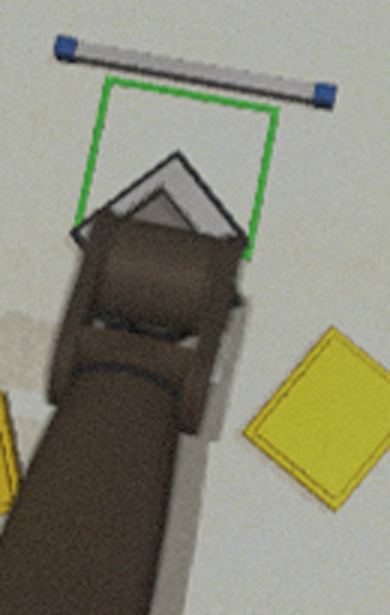

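View pics/s3.png

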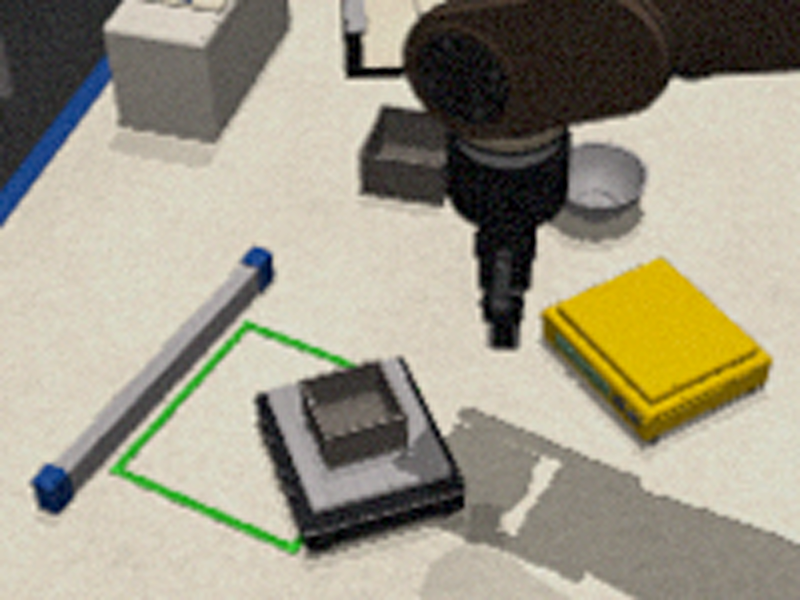

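Emit:
arm_command(steps=[[[0,0,0],[0,0.003,0.05],-1],[[0,0,0],[0,0.003,0.1],-1],[[0,0,0],[0,0.003,0.133],-1],[[0,0,0],[0,0.003,0.133],-1]])

```text
time: 2.6
eef_pos: [0.4499, -0.0015, 0.0155]
tcp_rot: [0.994, 0.107, -0.003, -0.002]
contact_force: [0.6, -0.5, 0.1]
opening: 0.0
```

```bash
python3 - <<'E'
from h import *
d=np.array([.803,.596]);p=get_state()["eef_pos"][:2]
plan([(*(p+d*k),.018,12) for k in(.02,.06)])
c=read_camera("side");crop(c,170,120,300,250,5,"s4")
E
```

```text
t 2.6 p [ 0.4499 -0.0015  0.0155] F [ 0.6 -0.5  0.1] op 0.0
[-0.004, 0.007, 0.005] [0.0182, -0.0082, -0.0025]
[-0.004, 0.007, 0.005] [0.0547, -0.0247, -0.0027]
```

View pics/s4.png

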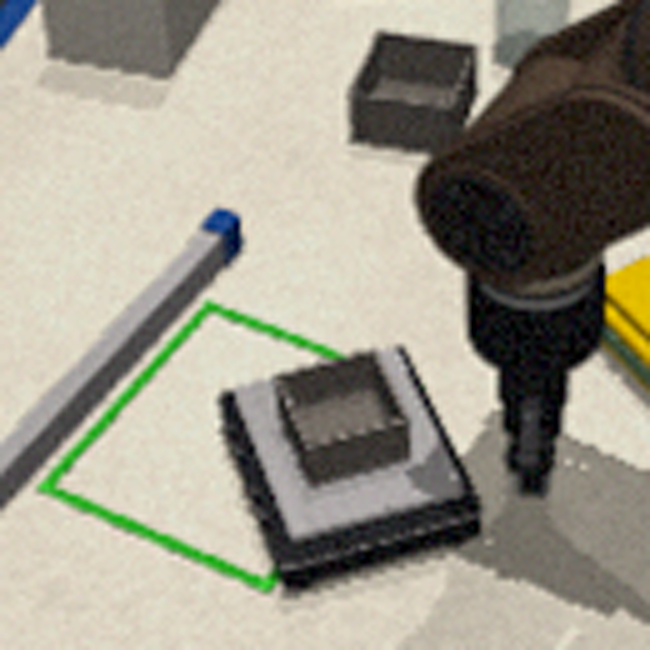

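Emit:
arm_command(steps=[[[0,0,0],[0.006,-0.003,-0.002],-1],[[0,0,0],[0.012,-0.005,-0.002],-1],[[0,0,0],[0.015,-0.007,-0.002],-1],[[0,0,0],[0.018,-0.008,-0.002],-1],[[0,0,0],[0.021,-0.0095,-0.002],-1],[[0,0,0],[0.024,-0.011,-0.002],-1],[[0,0,0],[0.027,-0.012,-0.002],-1],[[0,0,0],[0.03,-0.0135,-0.002],-1],[[0,0,0],[0.033,-0.015,-0.002],-1],[[0,0,0],[0.036,-0.016,-0.002],-1]])

```text
time: 3.9
eef_pos: [0.478, 0.0208, 0.0186]
tcp_rot: [0.994, 0.109, -0.01, -0.001]
contact_force: [-16.7, -5.8, 15.7]
opening: 0.004
```

```bash
python3 - <<'E'
from h import *
d=np.array([.803,.596]);p=get_state()["eef_pos"][:2]
plan([(*(p+d*k),.018,12) for k in(.02,.06)])
c=read_camera("side");crop(c,170,120,300,250,5,"s5")
E
```

```text
t 3.9 p [0.478  0.0208 0.0186] F [-16.7  -5.8  15.7] op 0.0
[-0.004, 0.019, 0.008] [0.0183, -0.0082, 0.0003]
[-0.004, 0.019, 0.008] [0.0548, -0.0245, -0.0003]
```

View pics/s5.png

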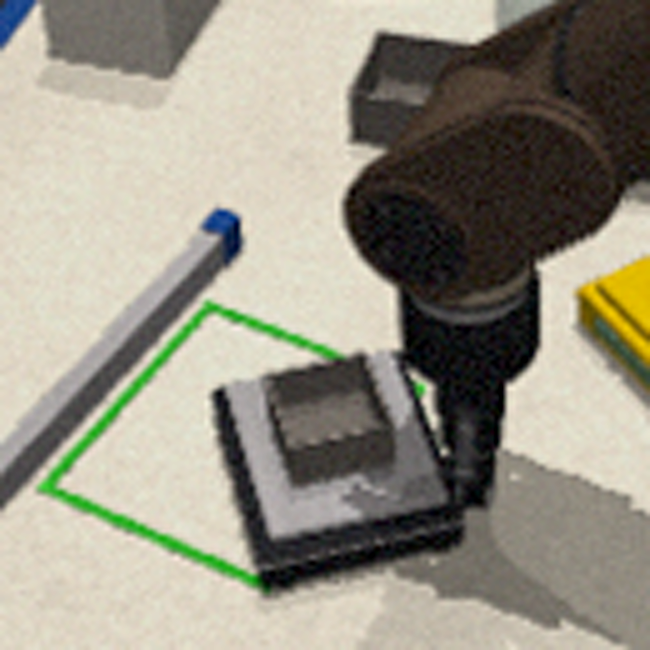

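Emit:
arm_command(steps=[[[0,0,0],[0.003,-0.001,-0.003],-1],[[0,0,0],[0.006,-0.002,-0.004],-1],[[0,0,0],[0.009,-0.003,-0.004],-1],[[0,0,0],[0.012,-0.0035,-0.004],-1],[[0,0,0],[0.015,-0.004,-0.004],-1],[[0,0,0],[0.018,-0.005,-0.004],-1],[[0,0,0],[0.021,-0.006,-0.004],-1],[[0,0,0],[0.024,-0.007,-0.004],-1]])

```text
time: 4.95
eef_pos: [0.4952, 0.0335, 0.0203]
tcp_rot: [0.994, 0.109, -0.016, -0.002]
contact_force: [-10.8, -2.4, 3.9]
opening: -0.003
```

```bash
python3 - <<'E'
from h import *
d=np.array([.803,.596]);p=get_state()["eef_pos"][:2]
plan([(*(p+d*k),.018,12) for k in(.02,)])
c=read_camera("side");crop(c,170,120,300,250,5,"s6")
c=read_camera("top");crop(c,180,95,310,215,5,"t6")
E
```

```text
t 4.95 p [0.4952 0.0335 0.0203] F [-10.8  -2.4   3.9] op -0.0
[-0.008, 0.032, 0.009] [0.0183, -0.0081, 0.0018]
```

View pics/s6.png

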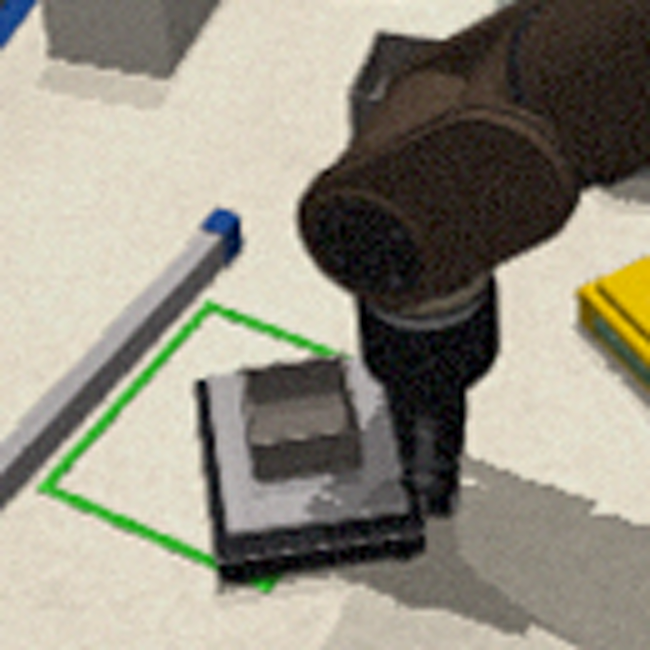

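View pics/t6.png

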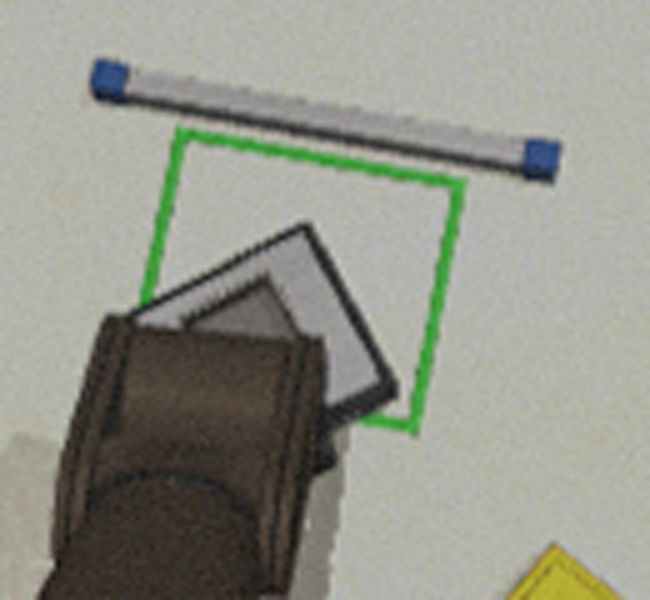

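```bash
python3 - <<'E'
from h import *
plan([(.478,.027,.02,12),(.47,.02,.15,12),(.5,.2,.15,12)])
E
```

```text
t 5.05 p [0.4958 0.0337 0.0203] F [-8.9 -1.4  2.6] op -0.0
[-0.008, 0.03, 0.009] [-0.0188, 0.0027, 0.0009]
[-0.008, 0.03, 0.009] [-0.032, 0.0067, -0.1288]
[-0.008, 0.03, 0.009] [0.0362, -0.1625, -0.1295]
```

Emit:
arm_command(steps=[[[0,0.01,0],[-0.01,0.002,0],-1],[[0,0.02,0],[-0.019,0.003,0],-1],[[-0.008,0.03,0.009],[-0.025,0.005,-0.05],-1],[[-0.008,0.03,0.009],[-0.032,0.006,-0.1],-1],[[-0.008,0.03,0.009],[-0.03,-0.03,-0.13],-1],[[-0.008,0.03,0.009],[0,-0.09,-0.13],-1],[[-0.008,0.03,0.009],[0.036,-0.15,-0.13],-1],[[-0.008,0.03,0.009],[0.036,-0.163,-0.13],-1],[[-0.008,0.03,0.009],[0.036,-0.163,-0.13],-1]])

```text
time: 6.18
eef_pos: [0.4996, 0.2018, 0.1508]
tcp_rot: [0.994, 0.106, 0.001, -0.0]
contact_force: [-0.6, 0.2, -0.1]
opening: 0.003
```

```bash
cat >> h.py <<'E'
DC=np.array([.6394,-.0032]);DY=-12.1
def todock(p):
    a=np.radians(DY);e=np.array([np.cos(a),np.sin(a)]);d=np.asarray(p)[:2]-DC
    return np.array([d@e,-d[0]*e[1]+d[1]*e[0]])
def fromdock(x,y):
    a=np.radians(DY);e=np.array([np.cos(a),np.sin(a)]);n=np.array([-e[1],e[0]]);return DC+x*e+y*n
def report(c):
    ce,sz,an,B,W=scale(c);yaw=an-90
    print("scale",np.round(ce,4),"dock",np.round(todock(ce),4),"yaw",round(yaw,1),"rel",round(yaw-DY,1),"size",np.round(sz,1));return ce,yaw
E
python3 - <<'E'
from h import *
plan([])
c=read_camera("top");crop(c,160,95,290,215,5,"t7");ce,yaw=report(c)
a=np.radians(yaw)
Rm=np.array([[np.cos(a),-np.sin(a)],[np.sin(a),np.cos(a)]])
for q in [(.05,.07),(.06,.07),(-.06,.07),(-.06,-.07),(.06,-.07)]: print(q,ce+Rm@np.array(q))
E
```

```text
t 6.17 p [0.4996 0.2018 0.1508] F [-0.6  0.2 -0.1] op 0.0
scale [0.5832 0.0224] dock [-0.0603  0.0132] yaw 26.6 rel 38.7 size [106.  125.2]
(0.05, 0.07) [0.59654359 0.10736832]
(0.06, 0.07) [0.60548153 0.1118531 ]
(-0.06, 0.07) [0.49822624 0.05803579]
(-0.06, -0.07) [ 0.5610131  -0.06709538]
(0.06, -0.07) [ 0.66826839 -0.01327807]
```

View pics/t7.png

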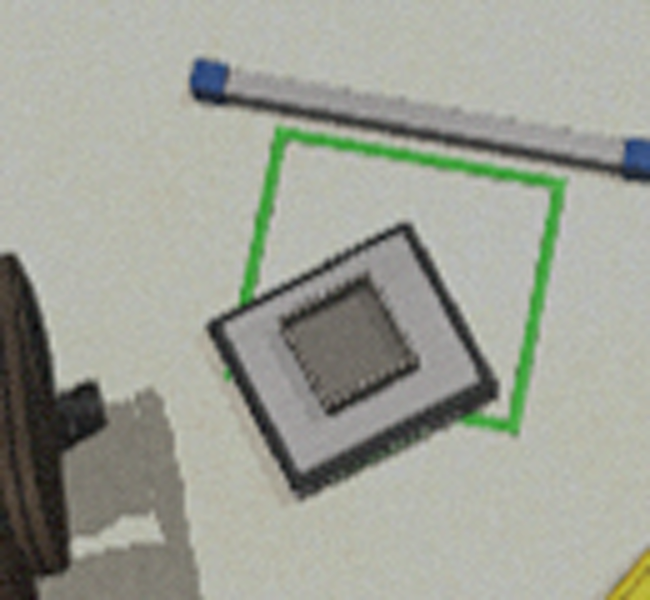

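```bash
python3 - <<'E'
from h import *
plan([(.5804,.145,.15,12),(.5804,.145,.021,12)])
E
```

```text
t 6.22 p [0.4995 0.2007 0.1506] F [-0.4  0.1 -0.8] op 0.01
[0.0, -0.001, 0.001] [0.0674, 0.0714, 0.0007]
[0.0, -0.001, 0.001] [0.0674, 0.0713, 0.1297]
```

Emit:
arm_command(steps=[[[0,0,0],[0.04,0.04,0],-1],[[0,0,0],[0.067,0.071,0.02],-1],[[0,0,0],[0.067,0.071,0.07],-1],[[0,0,0],[0.067,0.071,0.11],-1],[[0,0,0],[0.067,0.071,0.129],-1],[[0,0,0],[0.067,0.071,0.129],-1]])

```text
time: 6.98
eef_pos: [0.579, 0.1444, 0.0206]
tcp_rot: [0.995, 0.105, -0.001, 0.0]
contact_force: [-0.1, 0.3, 0.4]
opening: -0.002
```

```bash
python3 - <<'E'
from h import *
plan([(.5804+.448*k,.145-.894*k,.021,12) for k in(.02,.06)])
c=read_camera("top");crop(c,160,95,290,215,5,"t8")
E
```

```text
t 6.97 p [0.579  0.1444 0.0206] F [-0.1  0.3  0.4] op -0.0
[-0.0, 0.002, 0.0] [0.0065, 0.019, -0.0004]
[-0.0, 0.002, 0.0] [0.0166, 0.0577, -0.0004]
```

View pics/t8.png

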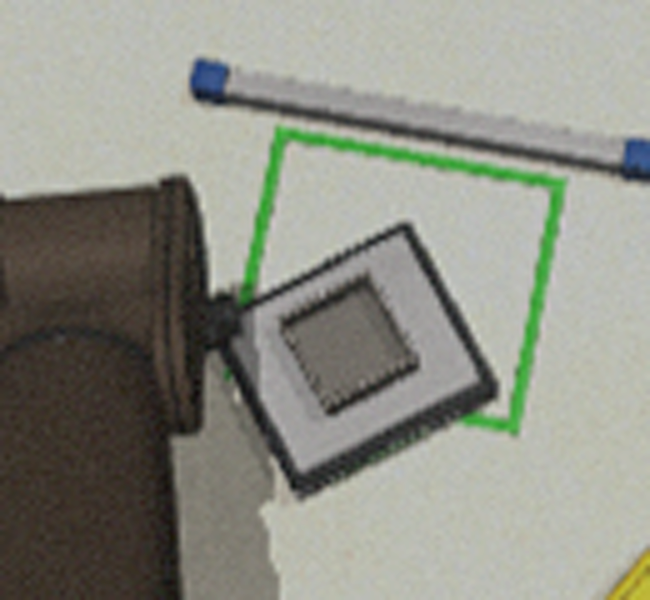

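Emit:
arm_command(steps=[[[0,0,0],[0.003,0.01,0],-1],[[0,0,0],[0.006,0.018,0],-1],[[0,0,0],[0.007,0.021,0],-1],[[0,0,0],[0.008,0.024,0],-1],[[0,0,0],[0.009,0.027,-0.001],-1],[[0,0,0],[0.01,0.03,-0.001],-1],[[0,0,0],[0.01,0.033,-0.001],-1],[[0,0,0],[0.011,0.036,-0.002],-1],[[0,0,0],[0.011,0.039,-0.002],-1],[[0,0,0],[0.011,0.042,-0.002],-1],[[0,0,0],[0.011,0.045,-0.002],-1],[[0,0,0],[0.011,0.048,-0.002],-1]])

```text
time: 8.52
eef_pos: [0.6007, 0.1023, 0.0237]
tcp_rot: [0.995, 0.105, 0.001, -0.002]
contact_force: [0.3, 7.2, -2.2]
opening: 0.001
```

```bash
python3 - <<'E'
from h import *
plan([])
c=read_camera("top");crop(c,160,95,290,215,5,"t9")
c=read_camera("side");crop(c,150,120,280,250,5,"s9")
E
```

```text
t 8.53 p [0.6007 0.1023 0.0237] F [ 0.3  7.2 -2.2] op 0.0
```

View pics/t9.png

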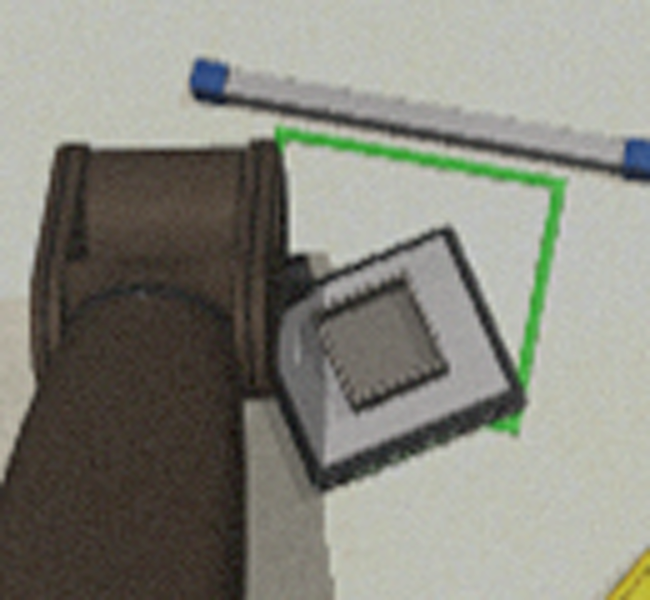

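```bash
python3 - <<'E'
from h import *
plan([(.59,.125,.024,12),(.585,.135,.15,12),(.49,.17,.15,12)])
E
```

```text
t 8.62 p [0.6007 0.1019 0.0237] F [ 0.9  5.7 -2.2] op -0.0
[-0.003, -0.002, 0.0] [-0.0057, -0.0249, -0.0002]
[-0.003, -0.002, 0.0] [-0.0083, -0.0361, -0.1262]
[-0.003, -0.002, 0.0] [-0.0939, -0.0901, -0.1262]
```

Emit:
arm_command(steps=[[[0,0,0],[-0.003,-0.012,0],-1],[[0,0,0],[-0.006,-0.025,0],-1],[[0,0,0],[-0.008,-0.035,-0.05],-1],[[0,0,0],[-0.008,-0.036,-0.1],-1],[[0,0,0],[-0.03,-0.06,-0.126],-1],[[0,0,0],[-0.07,-0.09,-0.126],-1],[[0,0,0],[-0.094,-0.1,-0.126],-1]])

```text
time: 9.5
eef_pos: [0.4856, 0.181, 0.1502]
tcp_rot: [0.994, 0.106, 0.001, -0.001]
contact_force: [-0.9, -0.2, 0.2]
opening: 0.0
```

```bash
python3 - <<'E'
from h import *
plan([])
c=read_camera("top");crop(c,160,95,290,215,5,"t10");ce,yaw=report(c)
a=np.radians(yaw)
Rm=np.array([[np.cos(a),-np.sin(a)],[np.sin(a),np.cos(a)]])
for q in [(-.06,.07),(-.06,.06),(.06,.07),(.06,-.07)]: print(q,ce+Rm@np.array(q),todock(ce+Rm@np.array(q)))
E
```

```text
t 9.5 p [0.4856 0.181  0.1502] F [-0.9 -0.2  0.2] op 0.0
scale [0.5836 0.0031] dock [-0.0558 -0.0055] yaw 21.7 rel 33.8 size [106.4 125.2]
(-0.06, 0.07) [0.50198537 0.04593287] [-0.14466088  0.01923664]
(-0.06, 0.06) [0.50568869 0.03664387] [-0.13909269  0.0109303 ]
(0.06, 0.07) [0.6134533  0.09037271] [-0.04498483  0.08605492]
(0.06, -0.07) [ 0.66529979 -0.03967321] [ 0.03296984 -0.03023382]
```

View pics/t10.png

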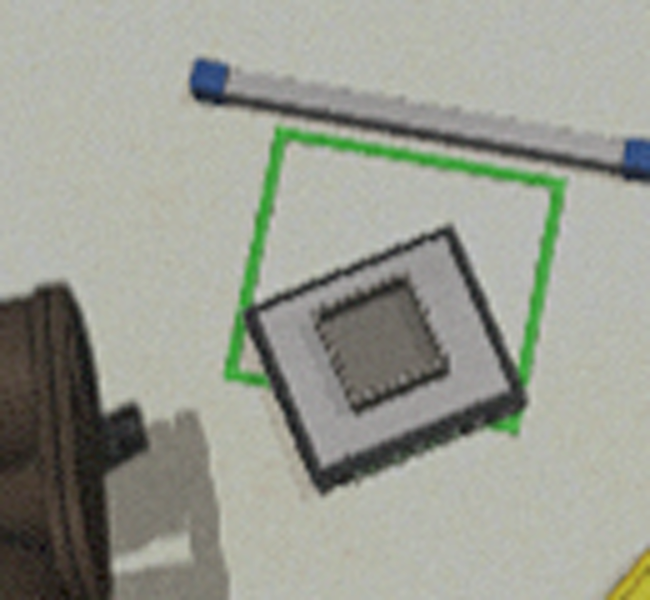

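```bash
python3 - <<'E'
from h import *
plan([(.45,.06,.15,12),(.481,.017,.15,12),(.481,.017,.021,12)])
E
```

```text
t 9.55 p [0.4829 0.1813 0.1493] F [-0.9  1.9 -0.8] op 0.0
[-0.003, 0.002, 0.003] [-0.0578, 0.1117, -0.001]
[-0.003, 0.002, 0.003] [-0.0365, 0.1602, -0.0012]
[-0.003, 0.002, 0.003] [-0.0363, 0.1607, 0.1278]
```

Emit:
arm_command(steps=[[[0,0,0],[-0.03,0.05,0],-1],[[0,0,0],[-0.057,0.11,0],-1],[[0,0,0],[-0.037,0.16,0],-1],[[0,0,0],[-0.037,0.16,0.04],-1],[[0,0,0],[-0.037,0.16,0.09],-1],[[0,0,0],[-0.037,0.16,0.125],-1],[[0,0,0],[-0.037,0.16,0.127],-1],[[0,0,0],[-0.037,0.16,0.127],-1]])

```text
time: 10.55
eef_pos: [0.4812, 0.0175, 0.0229]
tcp_rot: [0.994, 0.106, -0.0, -0.001]
contact_force: [0.9, -1.1, 0.2]
opening: -0.003
```

```bash
python3 - <<'E'
from h import *
p=get_state()["eef_pos"][:2];a=np.radians(33)
plan([(*(p+np.array([np.cos(a),np.sin(a)])*k),.022,12) for k in(.012,.042)])
c=read_camera("side");crop(c,150,120,280,250,5,"s11")
E
```

```text
t 10.55 p [0.4812 0.0175 0.0229] F [ 0.9 -1.1  0.2] op -0.0
[-0.003, 0.0, 0.003] [0.0112, -0.0043, 0.0009]
[-0.003, 0.0, 0.003] [0.0393, -0.0149, 0.0009]
```

View pics/s11.png

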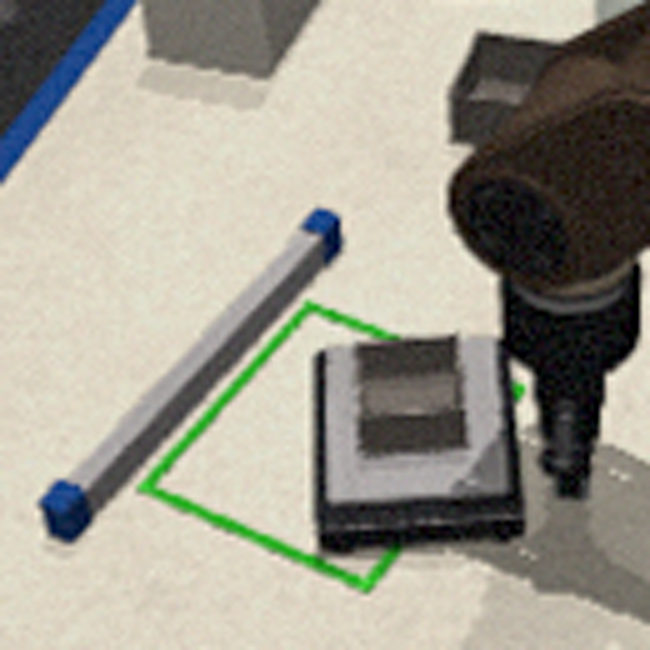

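Emit:
arm_command(steps=[[[0,0,0],[0.008,-0.002,0],-1],[[0,0,0],[0.011,-0.004,0],-1],[[0,0,0],[0.014,-0.006,0],-1],[[0,0.005,0],[0.017,-0.008,-0.001],-1],[[0,0.005,0],[0.02,-0.01,-0.001],-1],[[0,0.01,0],[0.023,-0.012,-0.002],-1],[[0,0.01,0],[0.026,-0.013,-0.002],-1],[[0,0.01,0],[0.029,-0.014,-0.002],-1],[[0,0.01,0],[0.032,-0.015,-0.002],-1],[[0,0.01,0],[0.035,-0.016,-0.002],-1],[[0,0.01,0],[0.038,-0.017,-0.002],-1],[[0,0.01,0],[0.041,-0.018,-0.002],-1]])

```text
time: 12.1
eef_pos: [0.5134, 0.0441, 0.0243]
tcp_rot: [0.994, 0.107, -0.001, -0.003]
contact_force: [-11.3, -1.3, 5.9]
opening: -0.005
```

```bash
python3 - <<'E'
from h import *
plan([(.48,.04,.025,12),(.47,.04,.15,12),(.48,-.13,.15,12)])
c=read_camera("top");crop(c,160,95,290,215,5,"t12")
E
```

```text
t 12.1 p [0.5134 0.0441 0.0243] F [-11.3  -1.3   5.9] op -0.0
[-0.005, 0.001, 0.004] [-0.0335, -0.0031, -0.0007]
[-0.005, 0.001, 0.004] [-0.0434, -0.0059, -0.1256]
[-0.005, 0.001, 0.004] [-0.0697, 0.1624, -0.1265]
```

View pics/t12.png

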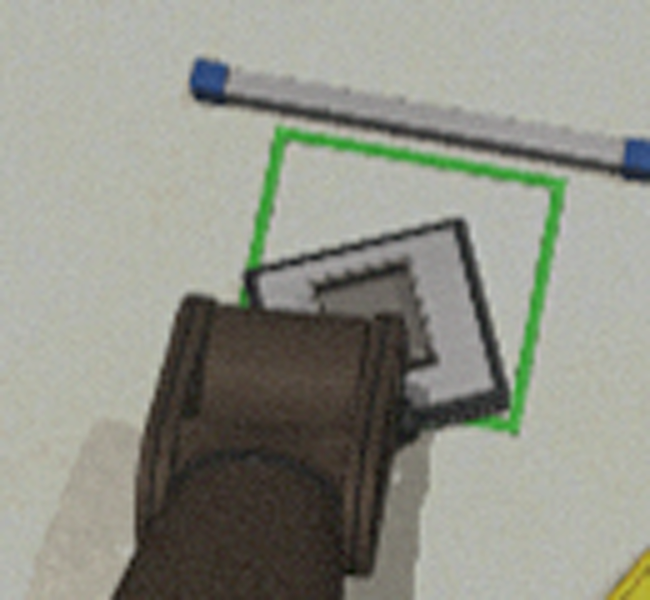

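Emit:
arm_command(steps=[[[0,0,0],[-0.015,0,0],-1],[[0,0,0],[-0.033,-0.002,0],-1],[[0,0,0],[-0.04,-0.005,-0.05],-1],[[0,0,0],[-0.043,-0.005,-0.1],-1],[[0,0,0],[-0.045,0.03,-0.126],-1],[[0,0,0],[-0.06,0.08,-0.126],-1],[[0,0,0],[-0.07,0.13,-0.126],-1],[[0,0,0],[-0.07,0.162,-0.126],-1],[[0,0,0],[-0.07,0.162,-0.126],-1]])

```text
time: 13.28
eef_pos: [0.4808, -0.1312, 0.15]
tcp_rot: [0.994, 0.105, 0.001, -0.003]
contact_force: [-0.3, -0.0, -0.0]
opening: 0.0
```

```bash
cat >> h.py <<'E'
def sc(ce,yaw,q):
    a=np.radians(yaw);return ce+np.array([[np.cos(a),-np.sin(a)],[np.sin(a),np.cos(a)]])@np.array(q)
E
python3 - <<'E'
from h import *
plan([])
c=read_camera("top");crop(c,180,95,310,215,5,"t13");ce,yaw=report(c)
for q in [(-.06,.07),(-.06,-.07),(.06,.07),(.06,-.07)]: print(q,sc(ce,yaw,q),todock(sc(ce,yaw,q)))
E
```

```text
t 13.28 p [ 0.4808 -0.1312  0.15  ] F [-0.3 -0.  -0. ] op 0.0
scale [0.5959 0.0082] dock [-0.045  0.002] yaw 12.6 rel 24.7 size [105.8 125. ]
(-0.06, 0.07) [0.5220345  0.06339108] [-0.12871675  0.04050965]
(-0.06, -0.07) [ 0.5525932 -0.0732331] [-0.070198   -0.08667351]
(0.06, 0.07) [0.63914093 0.08958425] [-0.01970261  0.09066858]
(0.06, -0.07) [ 0.66969964 -0.04703993] [ 0.03881614 -0.03651458]
```

View pics/t13.png

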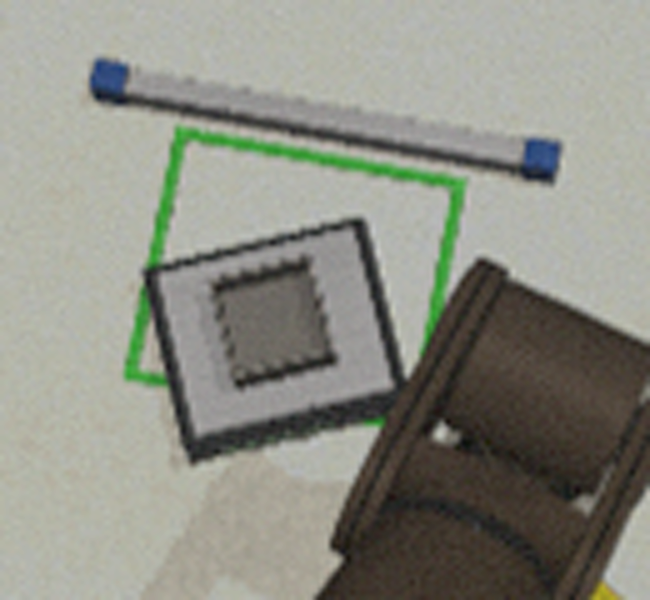

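```bash
python3 - <<'E'
from h import *
plan([(.45,-.05,.15,-12),(.494,.039,.15,-12),(.494,.039,.022,-12)])
E
```

```text
t 13.32 p [ 0.4803 -0.1298  0.1496] F [0.4 0.3 0.3] op 0.0
[-0.006, 0.0, 0.421] [-0.0129, -0.0844, 0.0001]
[-0.006, 0.0, 0.421] [0.0488, -0.1622, 0.0006]
[-0.006, 0.0, 0.421] [0.0487, -0.1615, 0.1286]
```

Emit:
arm_command(steps=[[[0,0,0.15],[-0.013,-0.04,0],-1],[[0,0,0.3],[-0.013,-0.084,0],-1],[[0,0,0.42],[0.02,-0.13,0],-1],[[0,0,0.42],[0.049,-0.162,0.02],-1],[[0,0,0.42],[0.049,-0.162,0.06],-1],[[0,0,0.42],[0.049,-0.162,0.1],-1],[[0,0,0.42],[0.049,-0.162,0.127],-1],[[0,0,0.42],[0.049,-0.162,0.127],-1]])

```text
time: 14.32
eef_pos: [0.4916, 0.0412, 0.0214]
tcp_rot: [0.995, -0.103, -0.003, -0.003]
contact_force: [-0.3, -0.4, 0.2]
opening: 0.001
```

```bash
python3 - <<'E'
from h import *
p=get_state()["eef_pos"][:2];a=np.radians(25)
plan([(*(p+np.array([np.cos(a),np.sin(a)])*k),.022,-12) for k in(.012,.042)])
c=read_camera("side");crop(c,150,120,280,250,5,"s14")
E
```

```text
t 14.32 p [0.4916 0.0412 0.0214] F [-0.3 -0.4  0.2] op 0.0
[-0.006, 0.007, 0.002] [0.0096, -0.0072, -0.0006]
[-0.006, 0.007, 0.002] [0.0336, -0.0252, -0.0007]
```

View pics/s14.png

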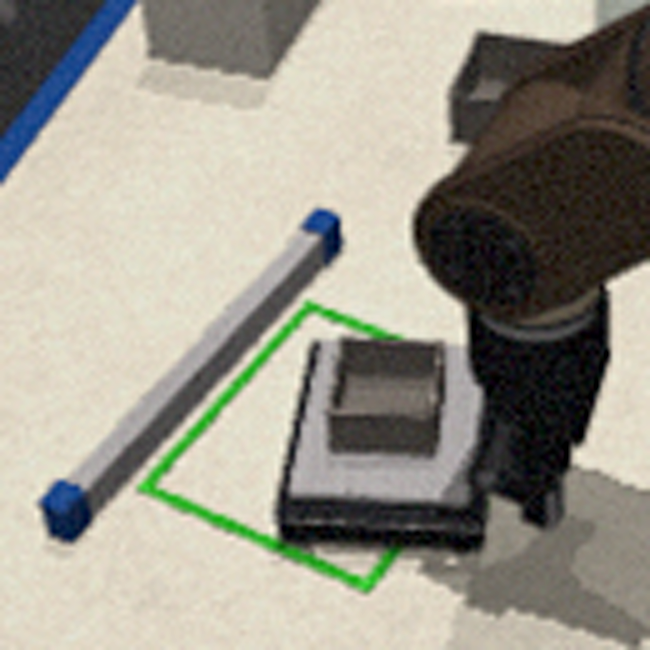

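Emit:
arm_command(steps=[[[0,0,0],[0.008,-0.003,0],-1],[[0,0,0],[0.012,-0.005,0],-1],[[0,0.005,0],[0.015,-0.0065,0],-1],[[0,0.005,0],[0.018,-0.008,0],-1],[[0,0.01,0],[0.021,-0.0095,-0.001],-1],[[0,0.01,0],[0.024,-0.011,-0.002],-1],[[0,0.01,0],[0.027,-0.0125,-0.002],-1],[[0,0.01,0],[0.03,-0.014,-0.002],-1],[[0,0.01,0],[0.033,-0.015,-0.002],-1],[[0,0.01,0],[0.036,-0.016,-0.002],-1],[[0,0.01,0],[0.039,-0.017,-0.002],-1]])

```text
time: 15.75
eef_pos: [0.5285, 0.0508, 0.0235]
tcp_rot: [0.995, -0.103, -0.005, -0.003]
contact_force: [-15.1, 2.7, 9.0]
opening: 0.002
```

```bash
python3 - <<'E'
from h import *
plan([(.49,.06,.024,-12),(.48,.06,.12,-12)])
c=read_camera("top");crop(c,180,95,310,215,5,"t15")
E
```

```text
t 15.75 p [0.5285 0.0508 0.0235] F [-15.1   2.7   9. ] op 0.0
[-0.005, 0.011, 0.003] [-0.0396, -0.0011, -0.0001]
[-0.005, 0.011, 0.003] [-0.0505, 0.0005, -0.096]
```

View pics/t15.png

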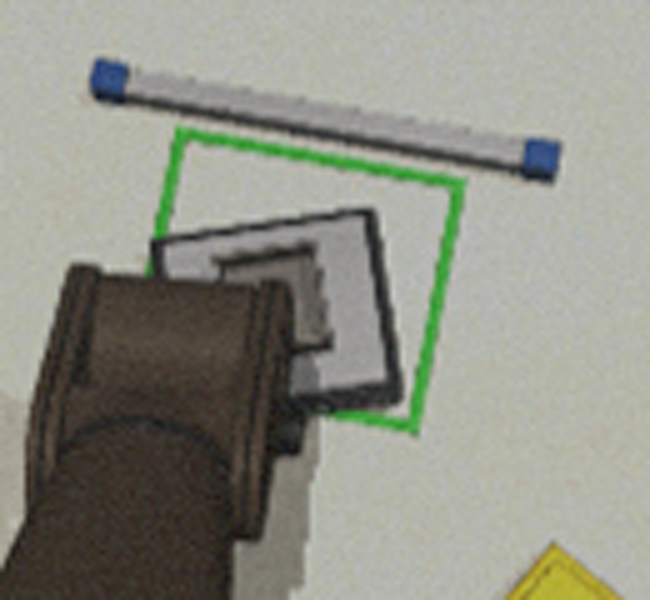

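Emit:
arm_command(steps=[[[0,0,0],[0.002,-0.002,-0.001],-1],[[0,0,0],[0.004,-0.004,-0.001],-1],[[0,0.005,0],[0.006,-0.006,-0.002],-1],[[0,0.005,0],[0.008,-0.008,-0.002],-1],[[0,0.01,0],[0.01,-0.01,-0.002],-1],[[0,0.01,0],[0.012,-0.012,-0.002],-1]])

```text
time: 16.55
eef_pos: [0.5425, 0.0604, 0.0246]
tcp_rot: [0.995, -0.103, -0.001, -0.003]
contact_force: [-4.7, -1.1, -3.3]
opening: -0.0
```

```bash
python3 - <<'E'
from h import *
plan([(.50,.06,.024,-12),(.49,.065,.12,-12)])
c=read_camera("top");crop(c,180,95,310,215,5,"t16")
E
```

```text
t 16.55 p [0.5425 0.0604 0.0246] F [-4.7 -1.1 -3.3] op -0.0
[-0.005, 0.002, 0.002] [-0.0415, 0.0091, 0.0007]
[-0.005, 0.002, 0.002] [-0.0525, 0.0057, -0.0953]
```

View pics/t16.png

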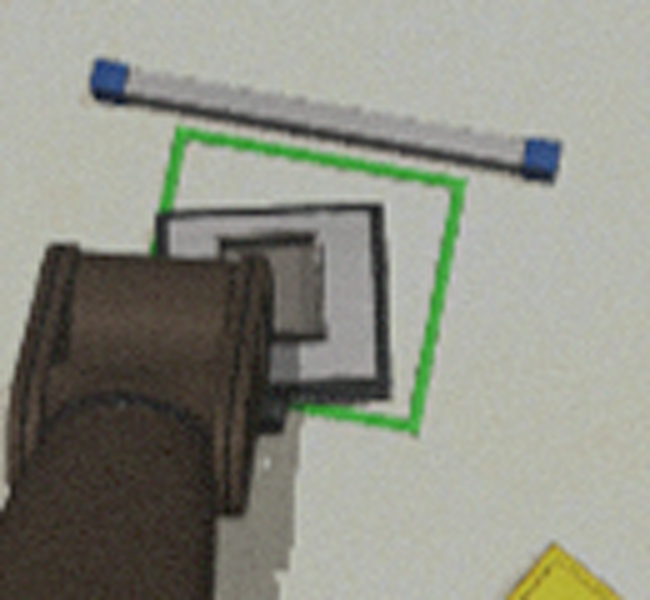

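Emit:
arm_command(steps=[[[0,0,0],[-0.02,0.004,0],-1],[[0,0,0],[-0.04,0.008,0],-1],[[0,0,0],[-0.05,0,-0.05],-1],[[0,0,0],[-0.052,-0.03,-0.1],-1],[[0,0,0],[-0.05,-0.08,-0.12],-1],[[0,0,0],[-0.04,-0.13,-0.12],-1],[[0,0,0],[-0.04,-0.14,-0.12],-1]])

```text
time: 17.48
eef_pos: [0.5364, 0.2081, 0.149]
tcp_rot: [0.995, -0.102, 0.004, -0.005]
contact_force: [-0.6, -0.3, 0.8]
opening: 0.001
```

```bash
python3 - <<'E'
from h import *
plan([])
c=read_camera("top");crop(c,160,95,290,215,5,"t17");ce,yaw=report(c)
for q in [(-.06,.07),(-.06,-.07),(.06,.07),(.06,-.07)]: print(q,sc(ce,yaw,q),todock(sc(ce,yaw,q)))
E
```

```text
t 17.48 p [0.5364 0.2081 0.149 ] F [-0.6 -0.3  0.8] op 0.0
scale [0.6175 0.0097] dock [-0.0241  0.008 ] yaw 0.6 rel 12.7 size [106.6 125.5]
(-0.06, 0.07) [0.55677001 0.0790302 ] [-0.09803119  0.06308253]
(-0.06, -0.07) [ 0.55827168 -0.06096175] [-0.06721797 -0.07348447]
(0.06, 0.07) [0.67676311 0.08031734] [0.01902624 0.08949386]
(0.06, -0.07) [ 0.67826478 -0.0596746 ] [ 0.04983945 -0.04707314]
```

View pics/t17.png

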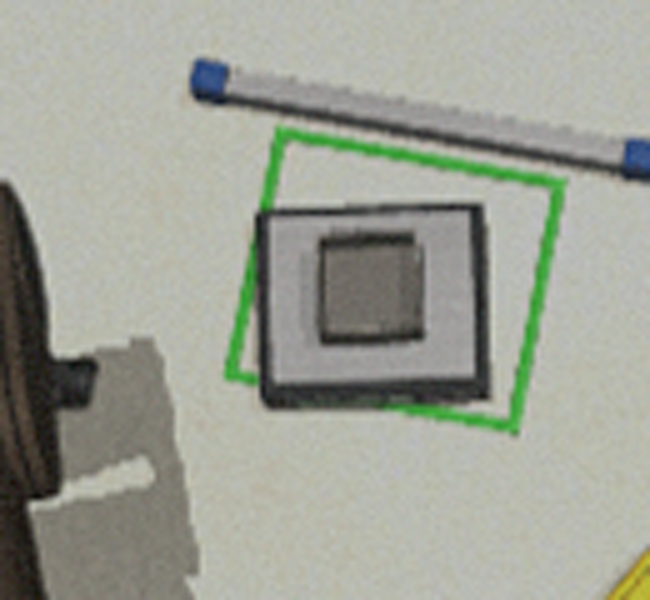

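```bash
python3 - <<'E'
from h import *
plan([(.658,.116,.15,-12),(.658,.116,.023,-12)])
E
```

```text
t 17.52 p [0.5354 0.2077 0.1481] F [ 0.3  0.  -0.9] op 0.0
[-0.009, -0.005, 0.005] [0.1387, 0.0649, -0.0018]
[-0.009, -0.005, 0.005] [0.138, 0.0661, 0.1252]
```

Emit:
arm_command(steps=[[[0,0,0],[0.05,0.02,0],-1],[[0,0,0],[0.1,0.045,0],-1],[[-0.009,-0.005,0],[0.138,0.065,0.03],-1],[[-0.009,-0.005,0],[0.138,0.065,0.08],-1],[[-0.009,-0.005,0],[0.138,0.065,0.12],-1],[[-0.009,-0.005,0],[0.138,0.065,0.125],-1],[[-0.009,-0.005,0],[0.138,0.065,0.125],-1]])

```text
time: 18.4
eef_pos: [0.6592, 0.1165, 0.0245]
tcp_rot: [0.995, -0.102, 0.001, -0.0]
contact_force: [0.9, -0.1, 0.8]
opening: 0.0
```

```bash
python3 - <<'E'
from h import *
plan([])
c=read_camera("top");crop(c,160,95,290,215,5,"t18")
c=read_camera("side");crop(c,130,120,260,250,5,"s18")
E
```

```text
t 18.4 p [0.6592 0.1165 0.0245] F [ 0.9 -0.1  0.8] op 0.0
```

View pics/t18.png

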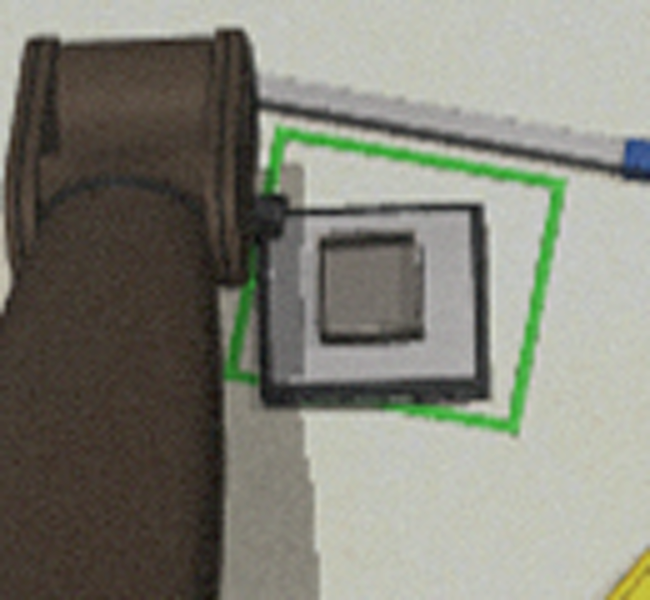

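View pics/s18.png

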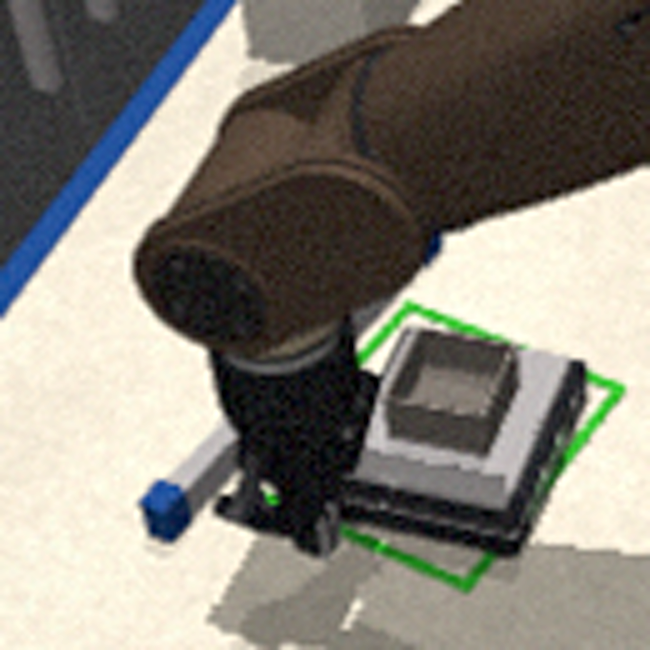

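Emit:
arm_command(steps=[[[0,0,0],[0.001,0.008,0],-1],[[0,0,0],[0.002,0.014,0],-1],[[0,0,0],[0.003,0.018,0],-1],[[0,0,0],[0.005,0.0205,0],-1],[[0,0,0],[0.007,0.023,0],-1],[[0,0,0],[0.009,0.0255,0],-1],[[0,0,0],[0.01,0.028,0],-1],[[0,0,0],[0.011,0.03,0],-1],[[0,0,0],[0.012,0.032,0],-1],[[0,0,0],[0.013,0.034,0],-1]])

```text
time: 19.75
eef_pos: [0.6664, 0.0835, 0.0261]
tcp_rot: [0.995, -0.102, 0.003, -0.003]
contact_force: [1.2, 6.0, -0.2]
opening: -0.002
```

```bash
python3 - <<'E'
from h import *
plan([])
c=read_camera("top");crop(c,160,95,290,215,5,"t19")
E
```

```text
t 19.75 p [0.6664 0.0835 0.0261] F [ 1.2  6.  -0.2] op -0.0
```

View pics/t19.png

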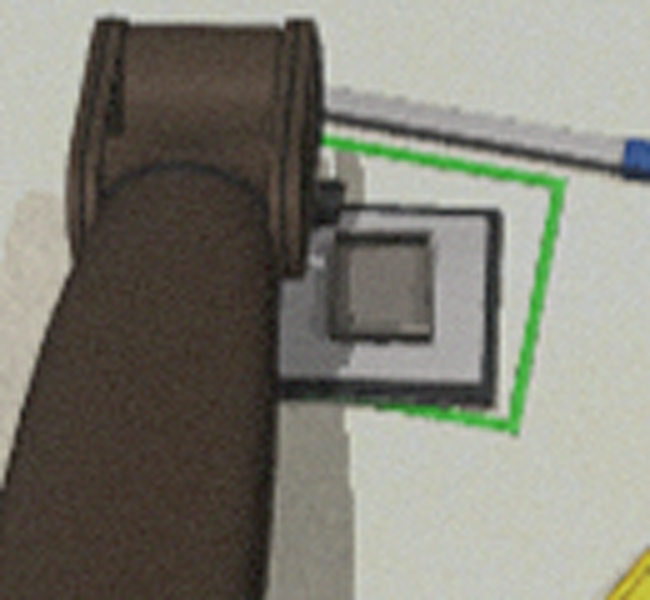

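Emit:
arm_command(steps=[[[0,0,0],[0,-0.012,0],-1],[[0,0,0],[0,-0.03,0],-1],[[0,0,0],[0,-0.035,-0.05],-1],[[0,0,0],[0,-0.035,-0.1],-1],[[0,0,0],[-0.05,-0.06,-0.125],-1],[[0,0,0],[-0.11,-0.08,-0.125],-1],[[0,0,0],[-0.16,-0.1,-0.125],-1],[[0,0,0],[-0.17,-0.11,-0.125],0.7],[[0,0,0],[-0.17,-0.11,-0.125],0.7]])

```text
time: 20.92
eef_pos: [0.5219, 0.2261, 0.1513]
tcp_rot: [0.995, -0.101, 0.004, -0.002]
contact_force: [0.7, 0.0, 0.5]
opening: 0.418
```

```bash
python3 - <<'E'
from h import *
c=read_camera("top");crop(c,160,95,290,215,5,"t20");ce,yaw=report(c)
for q in [(-.06,.07),(-.06,-.07),(.06,.07),(.06,-.07)]: print(q,sc(ce,yaw,q),todock(sc(ce,yaw,q)))
d=todock(ce);p=fromdock(d[0]-.06-.011-.035,d[1]);q=fromdock(d[0]-.06-.011-.06,d[1]+.05);print(p)
plan([(*q,.15,-12.1),(*p,.15,-12.1),(*p,.014,-12.1)])
E
```

```text
scale [0.6177 0.0021] dock [-0.0223  0.0006] yaw -3.6 rel 8.5 size [125.8 106.7]
(-0.06, 0.07) [0.56218466 0.07571091] [-0.09204106  0.060972  ]
(-0.06, -0.07) [ 0.55346008 -0.06401697] [-0.07128225 -0.07748042]
(0.06, 0.07) [0.68195142 0.0682327 ] [0.02663244 0.07876526]
(0.06, -0.07) [ 0.67322684 -0.07149518] [ 0.04739125 -0.05968715]
[0.51406073 0.02432743]
t 20.98 p [0.5227 0.2254 0.1513] F [-0.1 -0.1 -0.1] op 0.51
[-0.006, -0.007, 0.007] [0.0077, 0.1484, 0.0005]
[-0.006, -0.007, 0.007] [0.0324, 0.1986, 0.0004]
[-0.006, -0.007, 0.007] [0.0314, 0.1993, 0.1364]
```

View pics/t20.png

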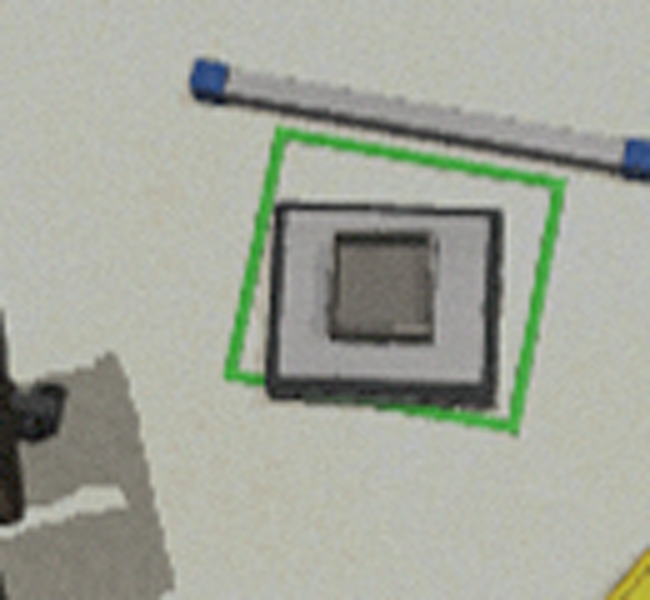

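Emit:
arm_command(steps=[[[0,0,0],[0.008,0.06,0],0.8],[[0,0,0],[0.008,0.11,0],0.8],[[0,0,0],[0.01,0.15,0],0.8],[[-0.006,-0.007,0.007],[0.03,0.191,0.03],0.8],[[-0.006,-0.007,0.007],[0.03,0.191,0.08],0.8],[[-0.006,-0.007,0.007],[0.03,0.191,0.12],0.8],[[-0.006,-0.007,0.007],[0.03,0.191,0.136],0.8],[[-0.006,-0.007,0.007],[0.03,0.191,0.136],0.8]])

```text
time: 21.98
eef_pos: [0.5147, 0.0322, 0.0138]
tcp_rot: [0.994, -0.106, -0.001, 0.0]
contact_force: [0.1, 0.4, 0.1]
opening: 0.898
```

```bash
python3 - <<'E'
from h import *
p=get_state()["eef_pos"];d=todock(p);print("tool dock",d)
plan([(*fromdock(d[0]+k,d[1]),.013,-12.1) for k in(.02,.045)])
c=read_camera("side");crop(c,150,120,300,250,5,"s21")
E
```

```text
tool dock [-0.12937913  0.00843422]
t 21.98 p [0.5147 0.0322 0.0138] F [0.1 0.4 0.1] op 0.9
[0.001, 0.001, -0.001] [0.02, -0.0, 0.0008]
[0.001, 0.001, -0.001] [0.045, -0.0, 0.0008]
```

View pics/s21.png

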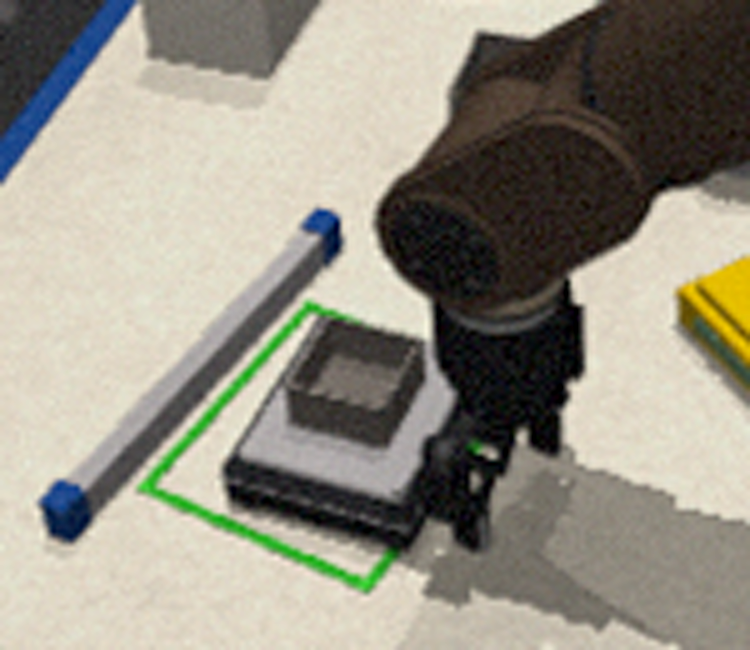

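Emit:
arm_command(steps=[[[0,0,0],[0.008,0,0.001],0.8],[[0,0,0],[0.016,0,0.001],0.8],[[0,0,0],[0.02,0,0.001],0.8],[[0,0,0],[0.023,0,0.001],0.8],[[0,0,0],[0.026,0,0.001],0.8],[[0,0,0],[0.029,0,0],0.8],[[0,0,0],[0.032,0,0],0.8],[[0,0.005,0],[0.035,0,0],0.8],[[0,0.005,0],[0.038,0,0],0.8],[[0,0.005,0],[0.041,0,0],0.8],[[0,0.005,0],[0.044,0,0],0.8]])

```text
time: 23.4
eef_pos: [0.5534, 0.0257, 0.0138]
tcp_rot: [0.995, -0.104, -0.004, -0.001]
contact_force: [-10.2, 6.9, 8.9]
opening: 0.903
```

```bash
python3 - <<'E'
from h import *
p=get_state()["eef_pos"];d=todock(p);print("tool dock",d)
plan([(*fromdock(d[0]+k,.0085),.013,-12.1) for k in(.01,)])
c=read_camera("top");crop(c,180,95,310,215,5,"t22")
c=read_camera("side");crop(c,150,120,300,250,5,"s22")
E
```

```text
tool dock [-0.09019626  0.01022427]
t 23.4 p [0.5534 0.0257 0.0138] F [-10.2   6.9   8.9] op 0.9
[-0.001, 0.008, 0.002] [0.01, 0.0017, 0.0007]
```

View pics/t22.png

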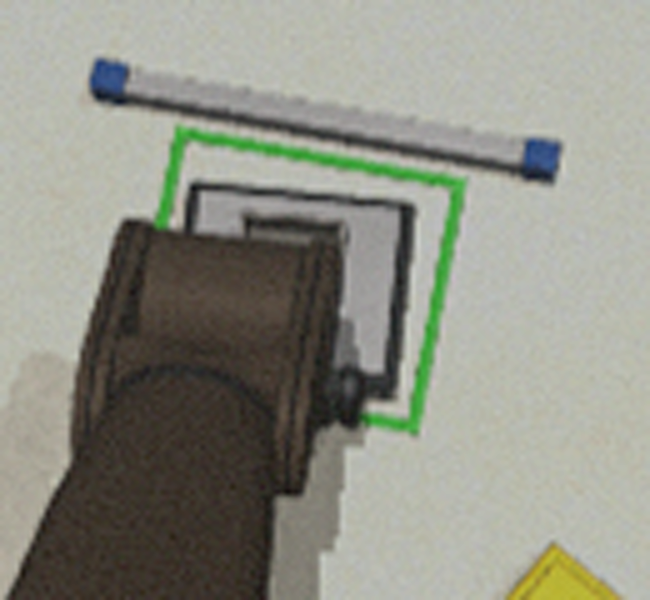

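View pics/s22.png

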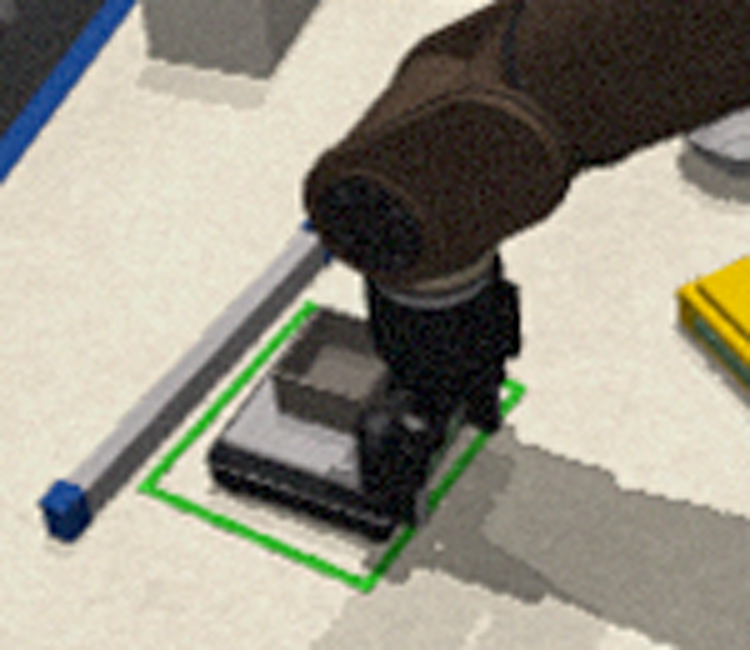

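Emit:
arm_command(steps=[[[0,0.005,0],[0.005,0.001,-0.001],0.8],[[0,0.005,0],[0.008,0.0015,-0.001],0.8],[[0,0.008,0],[0.011,0.002,-0.001],0.8],[[0,0.008,0],[0.014,0.002,-0.001],0.8]])

```text
time: 24.0
eef_pos: [0.5622, 0.0235, 0.0134]
tcp_rot: [0.995, -0.103, -0.006, -0.002]
contact_force: [-11.8, 8.2, 9.5]
opening: 0.904
```

```bash
python3 - <<'E'
from h import *
p=get_state()["eef_pos"];d=todock(p);print("tool dock",d)
plan([])
c=read_camera("top");crop(c,200,110,280,190,8,"t23")
E
```

```text
tool dock [-0.08111502  0.00991104]
t 24.0 p [0.5622 0.0235 0.0134] F [-11.8   8.2   9.5] op 0.9
```

View pics/t23.png

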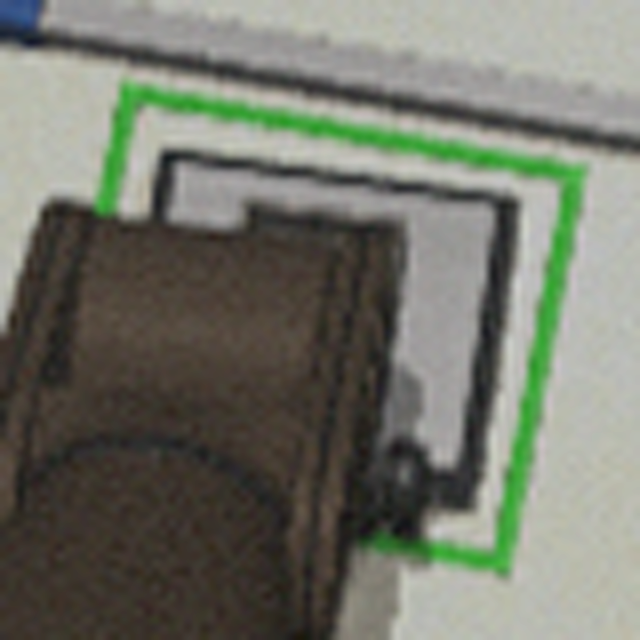

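```bash
python3 - <<'E'
from h import *
c=read_camera("top")
for z in(.036,.042):
  A=todock(onz(c,220.5,129.2,z));B=todock(onz(c,264.5,135.0,z));print(A,B,np.linalg.norm(A-B))
E
```

```text
[0.04588528 0.06387167] [ 0.05301794 -0.07171707] 0.13577621008139856
[0.0441865  0.06305238] [ 0.05128991 -0.07198042] 0.13521951355383122
```

Emit:
arm_command(steps=[[[0,0.006,0],[0.005,0,-0.001],0.8],[[0,0.008,0],[0.008,0,-0.001],0.8],[[0,0.01,0],[0.011,0,-0.001],0.8],[[0,0.01,0],[0.012,0,-0.001],0.8],[[0,0.01,0],[0.012,0,-0.001],0.8]])

```text
time: 24.72
eef_pos: [0.5691, 0.0234, 0.0132]
tcp_rot: [0.995, -0.103, -0.008, -0.003]
contact_force: [-13.9, 6.7, 10.4]
opening: 0.902
```

```bash
python3 - <<'E'
from h import *
p=get_state()["eef_pos"];d=todock(p);print("tool dock",d)
plan([(*fromdock(-.13,.005),.014,-12.1),(*fromdock(-.14,.005),.15,-12.1),(*fromdock(-.14,.19),.15,-12.1)])
c=read_camera("top");crop(c,200,110,280,190,8,"t24")
E
```

```text
tool dock [-0.07430625  0.01129719]
t 24.73 p [0.5691 0.0234 0.0132] F [-13.9   6.7  10.4] op 0.9
[-0.004, 0.016, 0.005] [-0.0557, 0.006, 0.0001]
[-0.004, 0.016, 0.005] [-0.0679, 0.0054, -0.1357]
[-0.004, 0.016, 0.005] [-0.0669, -0.1796, -0.135]
```

View pics/t24.png

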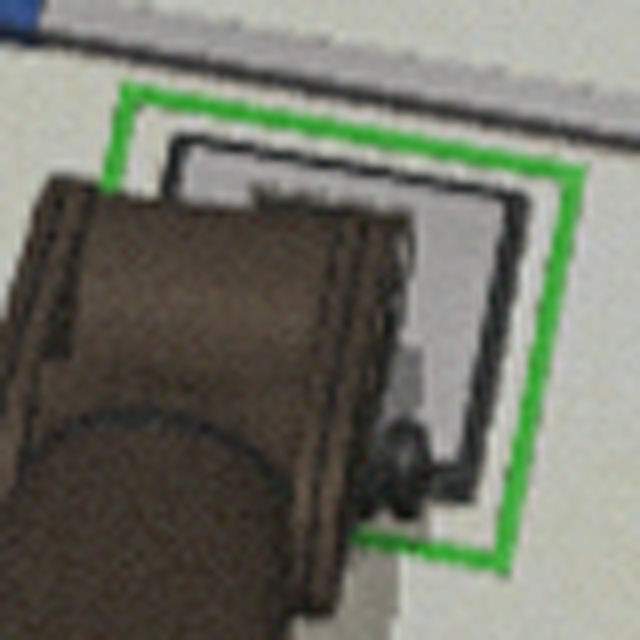

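Emit:
arm_command(steps=[[[0,0.005,0],[-0.015,0,0],0.8],[[0,0.01,0],[-0.035,0.002,0],0.8],[[0,0.016,0],[-0.056,0.005,0],0.8],[[0,0.016,0],[-0.066,0.005,-0.04],0.8],[[0,0.016,0],[-0.068,0.005,-0.1],0.8],[[0,0.016,0],[-0.068,-0.03,-0.135],0.8],[[0,0.016,0],[-0.067,-0.09,-0.135],0.8],[[0,0.016,0],[-0.067,-0.15,-0.135],0.8],[[0,0.016,0],[-0.067,-0.19,-0.135],0.8],[[0,0.016,0],[-0.067,-0.19,-0.135],0.8]])

```text
time: 26.02
eef_pos: [0.5445, 0.2245, 0.1499]
tcp_rot: [0.995, -0.101, 0.0, -0.002]
contact_force: [-0.5, -0.1, 0.1]
opening: 0.898
```

```bash
python3 - <<'E'
from h import *
plan([])
c=read_camera("top");crop(c,200,110,280,190,8,"t25");ce,yaw=report(c)
cs=read_camera("side");crop(cs,150,140,270,240,6,"s25")
for q in [(-.06,.07),(-.06,-.07),(.06,.07),(.06,-.07)]: print(q,todock(sc(ce,yaw,q)))
E
```

```text
t 26.02 p [0.5445 0.2245 0.1499] F [-0.5 -0.1  0.1] op 0.9
scale [ 0.6368 -0.0086] dock [-0.0014 -0.0058] yaw -11.8 rel 0.3 size [125.6 106. ]
(-0.06, 0.07) [-0.06172892  0.06394223]
(-0.06, -0.07) [-0.0610712  -0.07605623]
(0.06, 0.07) [0.05826976 0.06450598]
(0.06, -0.07) [ 0.05892747 -0.07549247]
```

View pics/t25.png

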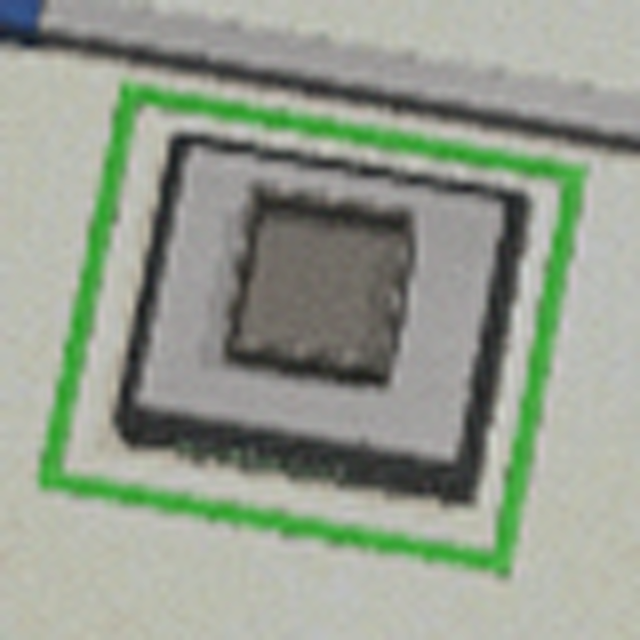

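View pics/s25.png

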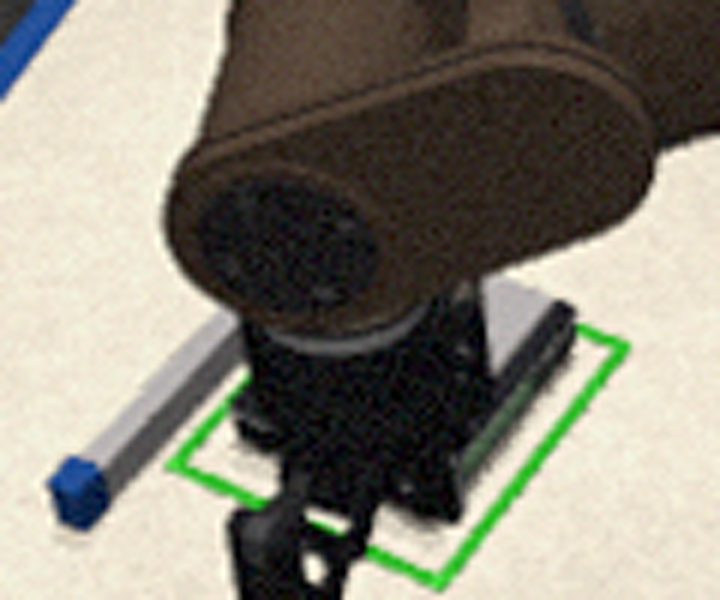

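```bash
python3 - <<'E'
from h import *
print(sign_off()); s=get_state();print(s["time"],s["contact_force"])
E
```

```text
the job is handed in; nothing more can be done
None
the job is handed in; nothing more can be done
```

The scale is in the dock: turned about 49° and walked forward into the green rectangle, with its back to the rail and the display facing away. I did this with four single-point pushes (shut fingers) near the front-left corner, two of them back-to-back and alternating with two pushes on its left side. I finished with a straight two-finger push square to the rail.

- **Position:** the last top-camera measurement puts the scale's centre 1.4 mm short of the dock's middle and 5.8 mm to the right. It is 0.3° off square, and every edge is at least 9 mm inside the tape.
- **Tub and display:** the tub is standing in the middle of the pan in the last top view. The pale green display shows on the side away from the rail in both cameras.
- **Gripper:** it finished 150 mm up, off to the left, reading about 0.5 N. I handed in at about 26 s.
- **Push force:** the highest I saw was about 24 N at the wrist, read at the end of moves only. That included up to about 16 N of downward drag on the scale's side, so I raised the tool slightly for the later pushes.
- **Not fully checked:** in the last side view the arm hid most of the scale, so the final position rests on the top camera. The two cameras placed the dock about 4–5 mm apart, but the scale and tape were both measured in the top view. I did not re-measure the other bench items or the rail; they looked unchanged where they showed in the pictures.

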